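Load the gem sieve and lock it

TASK

Load the barrel of the gem sieve shaker for grading stones: drop the fine (blue) sieve in first, flat on the barrel's floor, then the coarse (red) sieve on top of it. Then set the lock ring over the barrel, filling neck up, and screw it down clockwise until it clamps the sieves tight; leave the yellow sieve and everything else on the bench where it is.

Things in the scene. Friction and masses are not known exactly. Their poses are not given: they have to be found in the camera images.
- shaker: Gem sieve shaker, fixed: a grey housing 180 x 160 mm and 48 mm high with an upright round aluminium barrel at its centre. Origin: centre of the underside, at bench height, on the barrel's axis; z up; its x axis points through one entry slot of the barrel's thread.
- barrel_floor (a point): Centre of the barrel's flat inner floor, on its axis, 78 mm above the bench and 27 mm below the rim; bore 66 mm. A sieve dropped in has its origin here; the next lies 18 mm higher and stands 9 mm proud of the rim.
- barrel_rim (a point): Centre of the barrel's open mouth at rim height, 105 mm above the bench. Around it is a coarse three-start thread, 85 mm across, bevelled at the rim; the ring has nearly 2 mm of play around it.
- thread_slot (a point): At the rim, 39 mm from the barrel's axis on the shaker's +x side: the middle of one of three entry slots, 40 degrees wide, cut down through the thread from the rim; the others lie at +120 and -120 degrees about the axis. A white mark on the black pad shows each. From the foot of each slot a groove winds down clockwise (seen from above).
- lock_ring: Lock ring, 170 g, lying neck up, 52 mm high: aluminium skirt 95 mm across, 32 mm high (inside 88 mm), above it a knurled dark filling neck. Origin: underside centre; z up. Set on the barrel, lugs in slots, it rests with its origin 14 mm above the barrel's floor; turned clockwise it sinks 6.2 mm per rad, meets the coarse sieve at 8 mm after 56 degrees, is tight at 65 to 75, and stays so.
- ring_lug (a point): On the ring's +x side, 41 mm from its axis, at its underside: one of three lugs, 20 degrees wide and 5 mm high, standing inward at the foot of the skirt; the others lie at +120 and -120 degrees. White marks on the ring's shoulder show where they are. They enter the slots within about 10 degrees either way; let go there, the ring drops to its seat.
- ring_neck (a point): On the ring's axis, 42 mm above its underside: middle of the filling neck, a knurled tube 64 mm outside, 20 mm high, standing 32 to 52 mm above the underside; grip it here across the outside.
- fine_sieve: Fine sieve insert, a round steel dish with BLUE rim and many tiny holes, 62 mm across, 18 mm high. 90 g, the perforated plate closing its top, lying right way up. Origin: underside centre; z up.
- coarse_sieve: Coarse sieve insert, a round steel dish with RED rim and few large holes, 62 mm across, 18 mm high. 90 g, the perforated plate closing its top, lying right way up. Origin: underside centre; z up.
- medium_sieve: Medium sieve insert with YELLOW rim, otherwise like the others; not needed, leave it. 62 mm across, 18 mm high. 90 g Origin: underside centre.
- gem_dish: White ceramic dish of stones, 110 mm across, 24 mm high; leave it. Origin: underside centre.
- pliers: Blue-handled pliers lying flat, 150 mm long; leave them. Origin: near the middle.
- chasing_hammer: Hammer lying flat, 220 mm long; leave it. Origin: near the middle.
- bead_jar: Glass jar with metal lid, 56 mm across, 65 mm high; leave it. Origin: underside centre.
- loupe: Folding loupe, black and steel, 80 mm long, 20 mm high; leave it. Origin: under its black half.
- tweezers: Steel tweezers lying flat, 160 mm long; leave them. Origin: near the middle.
Not all that is in view belongs to the job. Leave any turquoise look-alike of the fine_sieve alone.

How it is judged:
On the way, in this order (a step that is already met when the one before it is completed fails the run):
1. the fine (blue) sieve lies flat on the barrel's floor, released, before the coarse one is in the barrel (z of fine_sieve in the frame of barrel_floor below 0.003 m and horizontal distance between fine_sieve and barrel_floor below 0.006 m and angle between fine_sieve's own z axis and vertical below 0.06 rad and contact force between the fingers and fine_sieve below 0.1 N and horizontal distance between coarse_sieve and barrel_floor above 0.03 m), for 0.1 s.
2. the coarse (red) sieve lies flat on the fine one in the barrel, released, before the lock ring is on (z of coarse_sieve in the frame of barrel_floor between 0.015 and 0.021 m and horizontal distance between coarse_sieve and barrel_floor below 0.006 m and angle between coarse_sieve's own z axis and vertical below 0.06 rad and z of fine_sieve in the frame of barrel_floor below 0.003 m and contact force between the fingers and coarse_sieve below 0.1 N and horizontal distance between lock_ring and barrel_floor above 0.03 m), for 0.1 s.
At the end, for the whole second after the job is handed in: Blue sieve flat on the barrel floor (3 mm), red sieve flat on it (3 mm), both within 6 mm of the axis; lock ring level, within 5 mm of the axis, its underside at most 9.5 mm above the barrel floor, at rest and pressing on the red sieve with over 4 N (z of fine_sieve in the frame of barrel_floor below 0.003 m and horizontal distance between each of fine_sieve, coarse_sieve and barrel_floor below 0.006 m and angle between each of fine_sieve, coarse_sieve, lock_ring's own z axis and vertical below 0.06 rad and z of coarse_sieve in the frame of barrel_floor between 0.015 and 0.021 m and z of lock_ring in the frame of barrel_floor below 0.0095 m and horizontal distance between lock_ring and barrel_floor below 0.005 m and contact force between lock_ring and coarse_sieve above 4 N and linear speed of lock_ring below 0.01 m/s); the robot touches nothing.
It fails at once if the yellow sieve is moved by more than 30 mm (distance of medium_sieve from where it was at the start of the episode above 0.03 m).
It fails at once if any other bystander (dish, pliers, hammer, jar, loupe, tweezers) is moved by more than 30 mm (distance of any of gem_dish, pliers, chasing_hammer, bead_jar, loupe, tweezers from where it was at the start of the episode above 0.03 m).
It also fails if it takes over 69 s, if anything falls off the work surface, if the arm or the gripper's body presses on something with over 40 N, if the wrist force passes 120 N, or if a joint passes its speed limit or range.

ROBOT

A 6-joint arm with a two-finger parallel gripper is mounted at the origin on the work surface. World frame = base frame: x ahead of the robot, y to its left, z up, the work surface at z = 0. Lengths are in m, angles in rad, forces in N, time in s.
With the tool pointing down it reaches from about 0.325 to 0.775 m from the base axis. Payload 9.3 kg.
Tool frame: the origin (TCP) lies at the very end of the fingers, on their centre line; the grasp point (between the pads) lies 19 mm behind it (ctrl.hold_point_z is the z of the grasp point in the tool frame, in m); z points along the fingers, y is the line along which they close (so a half turn about z gives the same grasp; the last joint's range is limited). The gripper opens to 85 mm and grips with 20 to 120 N. Pads are 22 mm wide; open, the fingers measure 114 mm over their backs; the gripper's body (76 mm by 85 mm) begins 54 mm behind the grasp point. The pads swing forward as they close: fully open they stand 13 mm farther back than shut.
Start: joints at [1.02, 0.259, 0.021, 1.334, 0, 1.418], TCP at [0.213, 0.507, 0.231] pointing down, gripper open.
Joint ranges: [-3.04, 3.04], [-0.91, 1.82], [-1.04, 1.36], [-1.92, 1.95], [-1.52, 1.45], [-3.14, 3.14]. Speed limits (rad/s): [2.22, 2.22, 2.79, 3.14, 3.14, 3.14].

INTERFACE

Orientations are given as a unit quaternion [w, x, y, z].
In Python, from plant import ctrl gives the robot as it stands.
- The arm moves only by the tool jog_arm, never from a script. Its argument "commands" is one flat list of numbers, 6 for each row, row after row: the shift along the tool's x, y, z in mm, then the turn, a rotation vector about the tool's x, y, z in rad. A call has exactly 8 rows; each row shifts and turns the commanded pose from where the row before left it, along the tool's axes as they then stand; what a row does not reach is not made up. A row lasts 1/8 s, in which the tool goes at most 62.5 mm and 10.7 degrees, less where a joint would pass 70% of its speed; a pose out of reach is approached as far as the arm can. A call with a gripper value outside its range is refused whole. "hand" is the gripper's target within -1 to 1 (fully open at 1, half-way at 0, shut at -1), set as the call begins (left out, the last holds). The fingers move at their own pace and stop on an object; "force" is the grip in N (left out, the last holds). Time passes only in rows, so rows that do not move let the fingers close, or fill a call up. It gives the time, the measured TCP pose, the force, the opening and the grip force at its end, in the units of the state.
- ctrl.get_obs(): the state, without advancing time (a new reading comes with each control period).
- ctrl.grab_frame(name): name is "side" or "top" or "wrist"; returns the picture (480x640x3 uint8, blue, green, red); there is no depth.
- ctrl.camera_model(name): a dict with "mtx" (3x3 intrinsics, pixels), "rvec" (rotation vector, rad) and "tvec" (3), from world to camera coordinates, as OpenCV has them. Camera axes: x right, y down, z forward; pixel columns grow to the right and rows downward; lengths in m; the calibration is good to about 2 mm. A picture is of the moment at which its call begins: read the wrist's pose just before it. camera_model takes no time and is no camera call; for the wrist camera it gives the pose at the moment of the call.
- ctrl.sign_off(): hands the job in; it is judged then, once.
The state is a dict: "time_s": time; "joint_positions": joint angles; "qd": joint speeds; "tau": joint torques, N m; "tcp_pos": TCP position; "ee_rot": TCP orientation; "force": force on the tool from outside, world axes, zero at the start; "wrist_torque": the same for the moment, N m; "gripper_width": finger opening in m; "grip_force": force on a finger pad.
Only numpy, scipy, OpenCV 4.12 (cv2) and the standard library are available. Lean on these libraries where they do the work, as an engineer would, in place of code of your own. Each camera call takes 0.05 s, during which the arm holds its last target. There are 200 camera calls.

## Working session

There is one attempt and no reset: what is moved stays moved. The work goes in short steps, Python scripts to look and compute and a tool call to move; the robot and the scene stay as the last step left them, time stands still between calls to the robot, and variables do not carry over. Pictures are saved under pics/ and viewed, at most 10 in all, crops included, and the job is handed in when it is done.

Besides the shell and the picture viewer there is one more tool, called as name(argument=value, ...) on one line, values as JSON. jog_arm: Moves the arm, as the interface text tells. Its arguments: {"type":"object","properties":{"commands":{"type":"array","items":{"type":"number"}},"hand":{"type":"number"},"force":{"type":"number"}},"required":["commands"]}

```bash
ls; mkdir -p pics
python3 - <<'E'
from plant import ctrl
import cv2
for n in("top","side"):
    cv2.imwrite(f"pics/{n}0.png",ctrl.grab_frame(n))
    m=ctrl.camera_model(n);print(n,m)
o=ctrl.get_obs();print(o["tcp_pos"],o["ee_rot"],o["gripper_width"],o["time_s"],ctrl.hold_point_z)
E
```

```text
pics
top {'mtx': array([[590.09975455,   0.        , 314.74636689],
       [  0.        , 590.09975455, 246.95273448],
       [  0.        ,   0.        ,   1.        ]]), 'rvec': array([ 2.15668063, -2.12347657,  0.17121392]), 'tvec': array([-0.03833221,  0.55298791,  1.53314196])}
side {'mtx': array([[462.76053721,   0.        , 321.83463845],
       [  0.        , 462.76053721, 234.80181151],
       [  0.        ,   0.        ,   1.        ]]), 'rvec': array([ 2.15146447, -0.53148103,  0.27038865]), 'tvec': array([-0.47649701,  0.2336383 ,  1.02720104])}
[0.21293127 0.50683626 0.23072047] [-2.15966954e-04  1.97589600e-01  9.80284641e-01 -5.70884045e-04] 0.08522345751849922 0.1 -0.0187
```

View pics/top0.png

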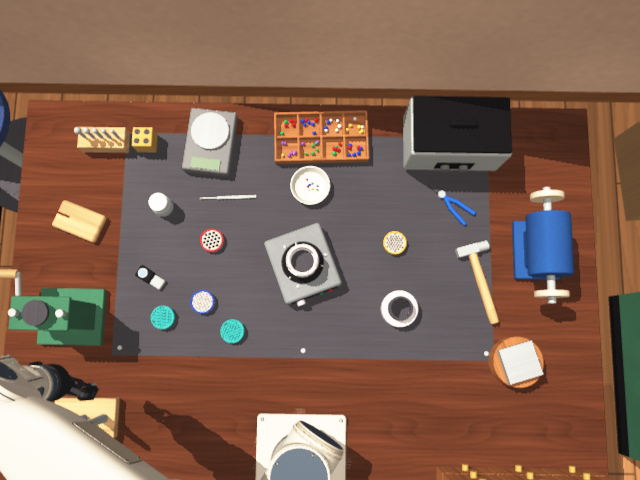

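The top view shows the blue sieve at (203,302), red at (212,240), shaker at (302,262), ring at (400,308), yellow at (395,243) and turquoise look-alikes at (163,318) and (232,331). Next I'll enlarge the ones that matter.

Run:
```python
import cv2,numpy as np
i=cv2.imread("pics/top0.png")
def c(x,y,w,h,s=6):
    p=cv2.resize(i[y:y+h,x:x+w],None,fx=s,fy=s,interpolation=cv2.INTER_CUBIC)
    for k in range(0,w,10):
        cv2.putText(p,str(x+k),(k*s,8),0,.3,(0,255,255));cv2.line(p,(k*s,10),(k*s,14),(0,255,255))
    for k in range(0,h,10):
        cv2.putText(p,str(y+k),(0,k*s+4),0,.3,(0,255,255));cv2.line(p,(20,k*s),(24,k*s),(0,255,255))
    return p
o=np.zeros((600,800,3),np.uint8)
a=c(275,235,56,50,8);o[:400,:448]=a
b=c(375,283,50,50,7);o[:350,450:800]=b
d=c(188,225,46,33,6);o[400:598,:276]=d
e=c(180,285,46,33,6);o[400:598,280:556]=e
cv2.imwrite("pics/crop1.png",o)
```

```text
(no output)
```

View pics/crop1.png

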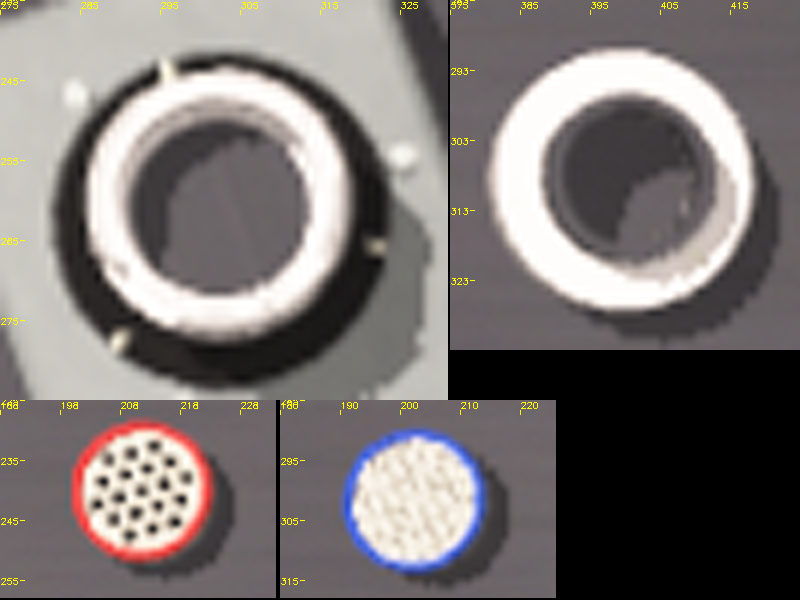

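View pics/side0.png

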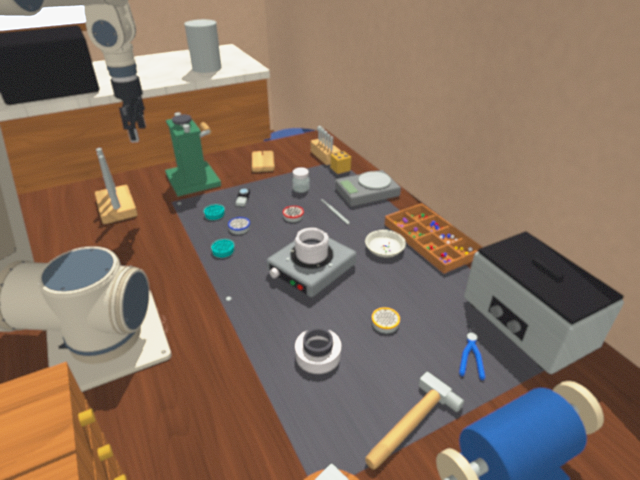

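The crops show the slot marks on the pad at about (295.5,243.4), (321.7,265.3) and (289.6,277.2). The ring is centred at (399.2,308.2), red at (211.3,239.8) and blue at (202.1,301.4). The side view agrees with this layout. The ring's marks are blown out, so they need the wrist camera.

```bash
cat > h.py <<'E'
from plant import ctrl
import cv2,numpy as np
from scipy.spatial.transform import Rotation as R
def px2w(n,u,v,z,m=None):
    m=m or ctrl.camera_model(n);Rm=cv2.Rodrigues(m["rvec"])[0];t=m["tvec"].ravel()
    d=Rm.T@np.linalg.inv(m["mtx"])@[u,v,1];c=-Rm.T@t
    return c+d*(z-c[2])/d[2]
def w2px(P,m):
    return cv2.projectPoints(np.array(P,float).reshape(-1,1,3),m["rvec"],m["tvec"],m["mtx"],None)[0].reshape(-1,2)
def pose():
    o=ctrl.get_obs();q=o["ee_rot"];r=R.from_quat([q[1],q[2],q[3],q[0]]);return o["tcp_pos"],r,o
def rel(goal,yaw=None):
    p,r,o=pose();M=r.as_matrix()
    d=M.T@(np.array(goal)-p)*1000
    ya=np.degrees(np.arctan2(M[1,1],M[0,1]))
    print("t",round(o["time_s"],2),"tcp",np.round(p,4),"tilt z",np.round(M[:,2],4),"yaw_y",round(ya,1),"q",np.round(o["joint_positions"],2))
    print(" shift mm",np.round(d,1), "" if yaw is None else "turn about tool z %.3f rad"%(-np.radians((yaw-ya+90)%180-90)))
E
python3 - <<'E'
from h import *
for n,u,v,z in [("blue",202.1,301.4,.018),("red",211.3,239.8,.018),("ring",399.2,308.2,.032),("m1",295.5,243.4,.05),("m2",321.7,265.3,.05),("m3",289.6,277.2,.05),("rim",302,260.1,.105),("yellow",395,243,.018)]:
    p=px2w("top",u,v,z);print(n,np.round(p,4),np.hypot(*p[:2]).round(3))
M=np.array([px2w("top",*x,.05)[:2] for x in [(295.5,243.4),(321.7,265.3),(289.6,277.2)]])
# circle centre
A=np.c_[2*M,np.ones(3)];c=np.linalg.solve(A,(M**2).sum(1))[:2];print("c",c,[(np.hypot(*(m-c)),np.degrees(np.arctan2(*(m-c)[::-1]))) for m in M])
p=px2w("top",202.1,301.4,.018);rel([*p[:2],.1])
m=ctrl.camera_model("wrist");Rm=cv2.Rodrigues(m["rvec"])[0];cw=-Rm.T@m["tvec"].ravel()
pp,r,o=pose();print("cam in tool",r.as_matrix().T@(cw-pp),r.as_matrix().T@Rm.T, m["mtx"])
E
```

```text
blue [0.4054 0.2693 0.018 ] 0.487
red [0.5729 0.2519 0.018 ] 0.626
ring [ 0.3946 -0.256   0.032 ] 0.47
m1 [0.5613 0.0217 0.05  ] 0.562
m2 [ 0.5036 -0.0489  0.05  ] 0.506
m3 [0.4706 0.0354 0.05  ] 0.472
rim [0.5092 0.0024 0.105 ] 0.509
yellow [ 0.5719 -0.2479  0.018 ] 0.623
c [0.51210486 0.00301115] [(np.float64(0.05261080807138666), np.float64(20.767300915857906)), (np.float64(0.05261080807138667), np.float64(-99.28630405281743)), (np.float64(0.05261080807138691), np.float64(142.01265813200462))]
t 0.1 tcp [0.2129 0.5068 0.2307] tilt z [-6.e-04 -1.e-03 -1.e+00] yaw_y 67.2 q [1.02 0.26 0.02 1.33 0.   1.42]
 shift mm [-269.4 -144.2  130.8] 
cam in tool [ 0.08009507  0.00039991 -0.14278487] [[-1.53470883e-04 -9.48727232e-01 -3.16095896e-01]
 [ 9.99999955e-01 -6.42960407e-05 -2.92542462e-04]
 [ 2.57219286e-04 -3.16095927e-01  9.48727199e-01]] [[347.94203827   0.         315.89209413]
 [  0.         347.94203827 238.94406441]
 [  0.           0.           1.        ]]
```

jog_arm(commands=[-45,-24,17,0,0,0,-45,-24,17,0,0,0,-45,-24,17,0,0,0,-45,-24,17,0,0,0,-45,-24,17,0,0,0,-44.4,-24.2,16,0,0,0,0,0,0,0,0,0,0,0,0,0,0,0], hand=1, force=40)

```text
time_s: 1.1
tcp_pos: [0.4054, 0.2697, 0.1302]
ee_rot: [-0.0, 0.198, 0.98, -0.0]
force: [-0.1, -0.4, -0.5]
gripper_width: 0.0851
grip_force: 0.0
```

Run:
```python
from h import *
m=ctrl.camera_model("wrist");i=ctrl.grab_frame("wrist");cv2.imwrite("pics/w1.png",i)
np.savez("w1.npz",**m)
rel([.4054,.2693,.1]);print(w2px([.4054,.2693,.018],m))
h=cv2.cvtColor(i,cv2.COLOR_BGR2HSV);k=cv2.inRange(h,(105,120,80),(130,255,255))
n,l,s,c=cv2.connectedComponentsWithStats(k)
for a in np.argsort(-s[1:,4])[:4]+1: print(s[a],c[a])
```

```text
t 1.15 tcp [0.4052 0.2702 0.1304] tilt z [-2.e-04  3.e-04 -1.e+00] yaw_y 67.2 q [ 0.42  0.21 -0.32  1.05  0.    0.81]
 shift mm [-0.5 -0.8 30.4] 
[[315.0480534  233.17705367]]
[278 193  81  77 906] [318.09492274 230.27593819]
```

View pics/w1.png

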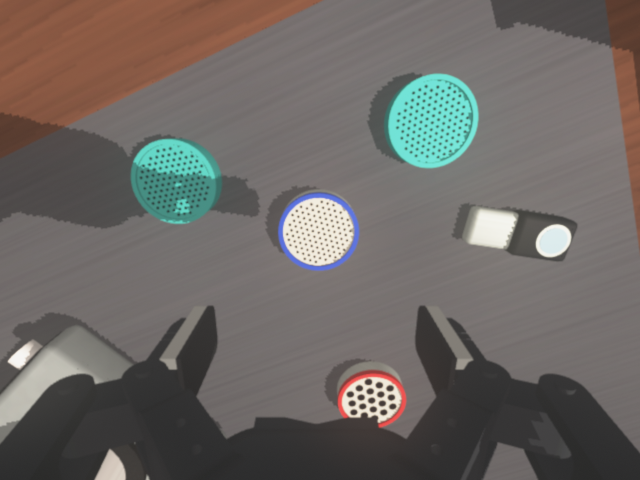

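The wrist view shows the blue sieve at (318.5,231.5) and red at (371,398.5). The fingertips sit around v≈308, at (216) and (417).

Run:
```python
from h import *
m=dict(np.load("w1.npz"))
b=px2w("",318.5,231.5,.018,m);r=px2w("",371.5,399,.018,m);print(b,r)
rel([*b[:2],.01])
```

```text
[0.40518597 0.27226419 0.018     ] [0.57134846 0.25508446 0.018     ]
t 1.15 tcp [0.4052 0.2702 0.1304] tilt z [-2.e-04  3.e-04 -1.e+00] yaw_y 67.2 q [ 0.42  0.21 -0.32  1.05  0.    0.81]
 shift mm [  0.8   1.9 120.4]
```

jog_arm(commands=[0.3,1.5,30,0,0,0,0,0,30,0,0,0,0,0,25,0,0,0,0,0,20,0,0,0,0,0,14,0,0,0,0,0,7.4,0,0,0,0,0,0,0,0,0,0,0,0,0,0,0])

```text
time_s: 2.15
tcp_pos: [0.4062, 0.2715, 0.0045]
ee_rot: [0.0, 0.198, 0.98, 0.0]
force: [0.5, 0.5, -0.1]
gripper_width: 0.0854
grip_force: 0.0
```

jog_arm(commands=[0,0,0,0,0,0,0,0,0,0,0,0,0,0,0,0,0,0,0,0,0,0,0,0,0,0,0,0,0,0,0,0,0,0,0,0,0,0,0,0,0,0,0,0,0,0,0,0], hand=-0.2, force=30)

```text
time_s: 3.15
tcp_pos: [0.4062, 0.2713, 0.0046]
ee_rot: [0.0, 0.198, 0.98, 0.0]
force: [-2.4, -0.8, 6.0]
gripper_width: 0.0606
grip_force: 30.8
```

jog_arm(commands=[0,0,-15,0,0,0,0,0,-30,0,0,0,0,0,-35,0,0,0,0,0,-35,0,0,0,0,0,-30,0,0,0,0,0,-15,0,0,0,0,0,0,0,0,0,0,0,0,0,0,0])

```text
time_s: 4.15
tcp_pos: [0.4055, 0.271, 0.1632]
ee_rot: [-0.0, 0.198, 0.98, -0.0]
force: [-0.4, 0.2, -1.7]
gripper_width: 0.0602
grip_force: 33.2
```

Run:
```python
from h import *
i=ctrl.grab_frame("wrist");cv2.imwrite("pics/w2.png",i)
rel([.5105,.003,.145])
```

```text
t 4.2 tcp [0.4054 0.271  0.163 ] tilt z [-1.3e-03 -6.0e-04 -1.0e+00] yaw_y 67.2 q [ 0.42  0.19 -0.25  1.13 -0.    0.81]
 shift mm [-200.7 -206.4   18. ]
```

View pics/w2.png

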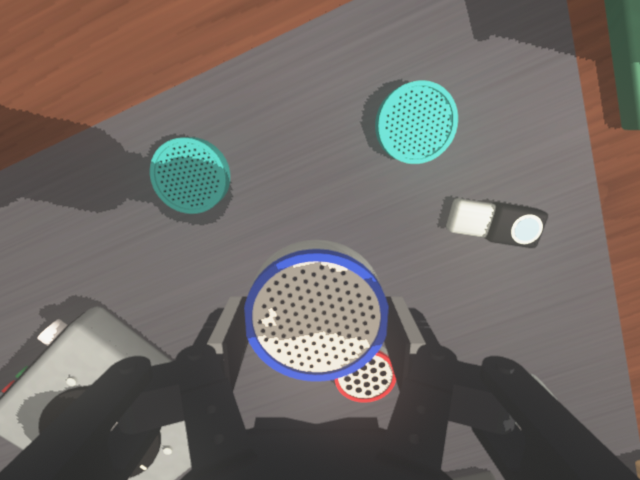

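The blue sieve is held level, with its rim ellipse centred at about (316.5,315.5), u 245–388 and v 250–381. I'll move past the barrel so the wrist camera can see it unobstructed.

jog_arm(commands=[-36,-25.8,-3,0,0,0,-42,-29.5,-3,0,0,0,-42,-29.5,-3,0,0,0,-42,-29.5,-3,0,0,0,-42,-29.5,-3,0,0,0,-42,-29.5,-3,0,0,0,-44,-32.7,-2,0,0,0,0,0,0,0,0,0])

```text
time_s: 5.2
tcp_pos: [0.5946, -0.0343, 0.182]
ee_rot: [-0.001, 0.2, 0.98, -0.0]
force: [-0.3, 1.0, -1.5]
gripper_width: 0.0602
grip_force: 33.3
```

Run:
```python
from h import *
m=ctrl.camera_model("wrist");i=ctrl.grab_frame("wrist")
np.savez("w3.npz",**m)
rel([.5105,.003,.145]);print(w2px([[.5105,.003,.105],[.5105,.003,.05]],m))
o=cv2.resize(i[:400,150:483],(666,800)) if 0 else cv2.resize(i[0:260,170:470],None,fx=2.3,fy=2.3,interpolation=cv2.INTER_CUBIC)
cv2.imwrite("pics/w3f.png",i);cv2.imwrite("pics/w3.png",o)
# sieve-in-tool fit
from scipy.optimize import least_squares
mm=np.array(m["mtx"]);p,r,_=pose();M=r.as_matrix();a=np.linspace(0,2*np.pi,361)
def f(q):
    P=np.c_[q[0]+.031*np.cos(a),q[1]+.031*np.sin(a),0*a+q[2]]@M.T+p
    x=w2px(P,m);return np.r_[x[:,0].min()-245,x[:,0].max()-388,x[:,1].min()-250,x[:,1].max()-381]
s=least_squares(f,[0,0,-.01],x_scale=.001);print(s.x,s.fun)
```

```text
t 5.25 tcp [ 0.5936 -0.0326  0.1822] tilt z [-2.4e-03  6.0e-04 -1.0e+00] yaw_y 67.1 q [-0.2   0.35  0.03  1.25  0.    0.2 ]
 shift mm [90.3  0.4 37.4] 
[[317.842086   101.90240843]
 [317.52842034 106.312814  ]]
[-0.00104499 -0.00057565 -0.01280827] [-1.38628023  1.38565057  1.48271222 -1.69310019]
```

View pics/w3.png

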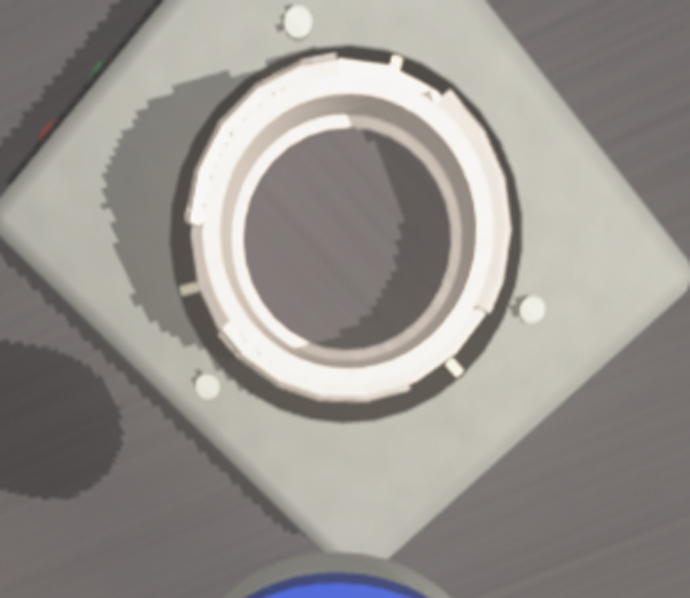

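The barrel's bore edge in the crop spans u 221–476 and v 93–367. Its outer edge spans u 188–511 and v 57–402, and the slot marks are at (397,62), (190,289) and (454,368).

```bash
cat >> h.py <<'E'
from scipy.optimize import least_squares
CT=np.array([.0801,.0004,-.1428]);RT=np.array([[0,-.94873,-.3161],[1,0,0],[0,-.3161,.94873]])
A_=np.linspace(0,2*np.pi,361)
def ext(P,m):
    x=w2px(P,m);return np.r_[x[:,0].min(),x[:,0].max(),x[:,1].min(),x[:,1].max()]
def toolmodel(mtx):
    Rm=RT.T;return dict(mtx=mtx,rvec=cv2.Rodrigues(Rm)[0],tvec=-Rm@CT)
def fitc(e,rad,z,m,x0=(0,0),free=False):
    C=np.c_[rad*np.cos(A_),rad*np.sin(A_),0*A_]
    f=lambda q:ext(C+[q[0],q[1],q[2] if free else z],m)-np.array(e)
    s=least_squares(f,[*x0,z] if free else x0,x_scale=.001);return s.x,s.fun
E
python3 - <<'E'
from h import *
m=dict(np.load("w3.npz"));T=toolmodel(m["mtx"])
print(fitc([245,388,250,381],.031,-.0135,T,free=True)); print(fitc([245,388,250,381],.031,-.0135,T))
g=lambda e:[170+e[0]/2.3,170+e[1]/2.3,e[2]/2.3,e[3]/2.3]
print(fitc(g([188,511,57,402]),.0425,.105,m,(.51,0)),fitc(g([221,476,93,367]),.033,.105,m,(.51,0)))
for u,v in [(397,62),(190,289),(454,368)]:
    print(px2w("",170+u/2.3,v/2.3,.05,m))
M=np.array([px2w("",170+u/2.3,v/2.3,.05,m)[:2] for u,v in [(397,62),(190,289),(454,368)]])
c=np.linalg.solve(np.c_[2*M,np.ones(3)],(M**2).sum(1))[:2];print(c,[(np.hypot(*(a-c)),np.degrees(np.arctan2(*(a-c)[::-1]))) for a in M])
rel([*c,.125])
E
```

```text
(array([ 0.00057655,  0.00065799, -0.01293473]), array([-1.36915991,  1.36915991,  1.46421446, -1.67133682]))
(array([0.00087682, 0.00065688]), array([-1.68198689,  1.68198689,  1.25361536, -1.34334237]))
(array([0.51312628, 0.00449923]), array([-1.88951924,  1.88458332, -1.90836885,  2.73832523])) (array([0.51196506, 0.00472033]), array([-0.60458749,  0.60394799, -0.4983661 ,  0.67349476]))
[0.46995697 0.03902238 0.05      ]
[ 0.50393239 -0.0471988   0.05      ]
[0.56139778 0.02337077 0.05      ]
[0.51127911 0.00550076] [(np.float64(0.053209193964956436), np.float64(140.9501195979517)), (np.float64(0.05320919396495615), np.float64(-97.93631950621123)), (np.float64(0.05320919396495583), np.float64(19.62389325862124))]
t 5.25 tcp [ 0.5936 -0.0326  0.1822] tilt z [-2.4e-03  6.0e-04 -1.0e+00] yaw_y 67.1 q [-0.2   0.35  0.03  1.25  0.    0.2 ]
 shift mm [90.5  3.  57.4]
```

jog_arm(commands=[20,0,0,0,0,0,30,0,10,0,0,0,25,1,20,0,0,0,14,0,17,0,0,0,0,0,10,0,0,0,0,0,0,0,0,0,0,0,0,0,0,0,0,0,0,0,0,0])

```text
time_s: 6.25
tcp_pos: [0.5124, 0.0042, 0.1272]
ee_rot: [0.0, 0.198, 0.98, 0.0]
force: [-0.3, -0.9, -1.3]
gripper_width: 0.0606
grip_force: 33.3
```

Run:
```python
from h import *
rel([.5116,.0037,.102])
i=ctrl.grab_frame("wrist");cv2.imwrite("pics/w4.png",i[180:480,140:500].repeat(2,0).repeat(2,1))
rel([.5116,.0037,.102])
```

```text
t 6.25 tcp [0.5124 0.0042 0.1272] tilt z [ 7.e-04 -1.e-04 -1.e+00] yaw_y 67.2 q [-0.16  0.25 -0.27  1.06  0.    0.24]
 shift mm [ 0.5 -0.8 25.2] 
t 6.3 tcp [0.5123 0.0042 0.1272] tilt z [ 6.e-04 -1.e-04 -1.e+00] yaw_y 67.2 q [-0.16  0.25 -0.27  1.06 -0.    0.24]
 shift mm [ 0.4 -0.7 25.2]
```

jog_arm(commands=[-0.2,-0.5,8,0,0,0,0,0,7,0,0,0,0,0,2,0,0,0,0,0,2,0,0,0,0,0,2,0,0,0,0,0,1,0,0,0,0,0,0,0,0,0,0,0,0,0,0,0])

```text
time_s: 7.3
tcp_pos: [0.5118, 0.0038, 0.105]
ee_rot: [0.0, 0.198, 0.98, 0.0]
force: [0.8, -0.0, -1.5]
gripper_width: 0.0601
grip_force: 33.3
```

jog_arm(commands=[0,0,1,0,0,0,0,0,1,0,0,0,0,0,1,0,0,0,0,0,0,0,0,0,0,0,0,0,0,0,0,0,0,0,0,0,0,0,0,0,0,0,0,0,0,0,0,0])

```text
time_s: 8.3
tcp_pos: [0.5117, 0.0038, 0.1019]
ee_rot: [-0.0, 0.198, 0.98, 0.0]
force: [0.1, 0.3, -0.8]
gripper_width: 0.0603
grip_force: 33.3
```

jog_arm(commands=[0,0,0,0,0,0,0,0,0,0,0,0,0,0,0,0,0,0,0,0,0,0,0,0,0,0,-10,0,0,0,0,0,-25,0,0,0,0,0,-35,0,0,0,0,0,-20,0,0,0], hand=1)

```text
time_s: 9.3
tcp_pos: [0.5122, 0.0038, 0.1943]
ee_rot: [0.001, 0.198, 0.98, 0.0]
force: [1.1, -0.0, -0.3]
gripper_width: 0.0855
grip_force: 0.0
```

Run:
```python
from h import *
i=ctrl.grab_frame("wrist");rel([.572,.2535,.12])
t=ctrl.grab_frame("side")
o=np.zeros((480,800,3),np.uint8);o[:,:400]=cv2.resize(i[200:440,220:420],(400,480),interpolation=cv2.INTER_CUBIC)
o[:,400:]=cv2.resize(t[200:320,260:360],(400,480),interpolation=cv2.INTER_CUBIC)
cv2.imwrite("pics/w5.png",o)
```

```text
t 9.35 tcp [0.5129 0.0037 0.1963] tilt z [ 5.1e-03 -8.0e-04 -1.0e+00] yaw_y 67.2 q [-0.16  0.21 -0.14  1.22 -0.    0.24]
 shift mm [ 42.7 253.1  76.4]
```

View pics/w5.png

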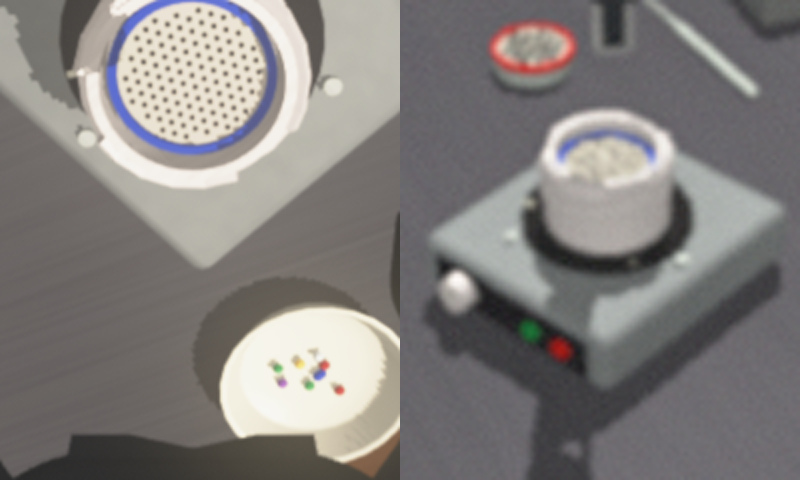

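The blue sieve lies flat and centred in the barrel. Now red.

jog_arm(commands=[6,36,0,0,0,0,7,42,0,0,0,0,7,42,10,0,0,0,7,42,20,0,0,0,7,42,20,0,0,0,8.7,49,20,0,0,0,0,0,0,0,0,0,0,0,0,0,0,0])

```text
time_s: 10.4
tcp_pos: [0.57, 0.2535, 0.1213]
ee_rot: [-0.0, 0.197, 0.98, -0.0]
force: [-0.0, -0.0, -0.6]
gripper_width: 0.0854
grip_force: 0.0
```

Run:
```python
from h import *
m=ctrl.camera_model("wrist");i=ctrl.grab_frame("wrist");cv2.imwrite("pics/w6.png",i)
h=cv2.cvtColor(i,cv2.COLOR_BGR2HSV);k=cv2.inRange(h,(0,120,90),(8,255,255))|cv2.inRange(h,(172,120,90),(180,255,255))
n,l,s,c=cv2.connectedComponentsWithStats(k)
for a in np.argsort(-s[1:,4])[:3]+1: print(s[a])
a=np.argmax(s[1:,4])+1;x,y,w,hh=s[a][:4]
q,f=fitc([x-.5,x+w-.5,y-.5,y+hh-.5],.031,.018,m,(.57,.25));print(q,f)
rel([*q,.0045])
```

```text
[ 277  200   84   80 1187]
[137 468   5   5  20]
[530 469   2   2   2]
[0.57391691 0.25420321] [ 0.46391257 -0.46328148  0.56315491 -0.69437265]
t 10.45 tcp [0.5703 0.253  0.1219] tilt z [-2.e-04 -3.e-04 -1.e+00] yaw_y 67.2 q [ 0.28  0.43 -0.    1.14 -0.    0.68]
 shift mm [ -2.9   2.5 117.4]
```

jog_arm(commands=[-2.9,1.6,28,0,0,0,0,0,30,0,0,0,0,0,25,0,0,0,0,0,18,0,0,0,0,0,11,0,0,0,0,0,5.4,0,0,0,0,0,0,0,0,0,0,0,0,0,0,0])

```text
time_s: 11.45
tcp_pos: [0.5741, 0.254, 0.0052]
ee_rot: [0.0, 0.198, 0.98, 0.0]
force: [0.4, 0.4, -0.8]
gripper_width: 0.0852
grip_force: 0.0
```

jog_arm(commands=[0,0,0,0,0,0,0,0,0,0,0,0,0,0,0,0,0,0,0,0,0,0,0,0,0,0,0,0,0,0,0,0,0,0,0,0,0,0,0,0,0,0,0,0,0,0,0,0], hand=-0.2, force=30)

```text
time_s: 12.45
tcp_pos: [0.5739, 0.2541, 0.0052]
ee_rot: [0.0, 0.198, 0.98, 0.0]
force: [-1.5, -0.1, 5.7]
gripper_width: 0.0604
grip_force: 31.5
```

jog_arm(commands=[0,0,-15,0,0,0,0,0,-30,0,0,0,0,0,-35,0,0,0,0,0,-35,0,0,0,0,0,-25,0,0,0,0,0,-10,0,0,0,0,0,0,0,0,0,0,0,0,0,0,0])

```text
time_s: 13.45
tcp_pos: [0.5732, 0.2539, 0.1534]
ee_rot: [-0.001, 0.198, 0.98, -0.0]
force: [0.6, -0.3, -1.4]
gripper_width: 0.0603
grip_force: 33.0
```

Run:
```python
from h import *
m=ctrl.camera_model("wrist");i=ctrl.grab_frame("wrist")
T=toolmodel(m["mtx"])
for im,lo in ((i,0),(cv2.imread("pics/w2.png"),1)):
    h=cv2.cvtColor(im,cv2.COLOR_BGR2HSV)
    k=cv2.inRange(h,(0,120,90),(8,255,255))|cv2.inRange(h,(172,120,90),(180,255,255)) if lo==0 else cv2.inRange(h,(105,120,80),(130,255,255))
    n,l,s,c=cv2.connectedComponentsWithStats(k);a=np.argmax(s[1:,4])+1;x,y,w,hh=s[a][:4];print(s[a])
    print(fitc([x-.5,x+w-.5,y-.5,y+hh-.5],.031,-.0135,T))
rel([.5118,.0038,.13])
```

```text
[ 244  249  144  132 3779]
(array([0.00139267, 0.0002345 ]), array([-1.26323754,  1.26323754,  1.53202359, -1.77972006]))
[ 245  250  143  131 3115]
(array([0.00111064, 0.00044557]), array([-1.71879358,  1.71879358,  1.2002544 , -1.26754022]))
t 13.5 tcp [0.5732 0.2538 0.1532] tilt z [-2.e-03 -6.e-04 -1.e+00] yaw_y 67.2 q [ 0.28  0.42  0.06  1.22 -0.    0.68]
 shift mm [ -40.3 -254.3   23.5]
```

jog_arm(commands=[-5,-33,0,0,0,0,-7,-43,0,0,0,0,-7,-43,0,0,0,0,-7,-43,0,0,0,0,-7,-45,0,0,0,0,-7,-46.5,10,0,0,0,0,0,10,0,0,0,0,0,0,0,0,0])

```text
time_s: 14.5
tcp_pos: [0.5118, 0.005, 0.1334]
ee_rot: [-0.001, 0.198, 0.98, 0.0]
force: [0.7, 0.5, -1.1]
gripper_width: 0.06
grip_force: 33.1
```

jog_arm(commands=[0,0,6,0,0,0,0,0,6,0,0,0,0,0,3,0,0,0,0,0,0,0,0,0,0,0,0,0,0,0,0,0,0,0,0,0,0,0,0,0,0,0,0,0,0,0,0,0])

```text
time_s: 15.5
tcp_pos: [0.5124, 0.0047, 0.1195]
ee_rot: [0.0, 0.198, 0.98, 0.0]
force: [-0.4, 0.1, -0.8]
gripper_width: 0.0602
grip_force: 33.1
```

jog_arm(commands=[0.2,-1.0,4,0,0,0,0,0,3,0,0,0,0,0,2,0,0,0,0,0,2,0,0,0,0,0,2,0,0,0,0,0,2,0,0,0,0,0,1,0,0,0,0,0,0,0,0,0])

```text
time_s: 16.5
tcp_pos: [0.5118, 0.0039, 0.1034]
ee_rot: [-0.0, 0.198, 0.98, -0.0]
force: [-1.1, -0.4, -0.7]
gripper_width: 0.0602
grip_force: 33.1
```

jog_arm(commands=[0,0,0,0,0,0,0,0,0,0,0,0,0,0,0,0,0,0,0,0,0,0,0,0,0,0,-10,0,0,0,0,0,-25,0,0,0,0,0,-35,0,0,0,0,0,-20,0,0,0], hand=1)

```text
time_s: 17.5
tcp_pos: [0.5123, 0.0039, 0.1959]
ee_rot: [0.001, 0.198, 0.98, 0.0]
force: [-0.8, 1.1, -1.1]
gripper_width: 0.085
grip_force: 0.0
```

Run:
```python
from h import *
m=ctrl.camera_model("wrist");i=ctrl.grab_frame("wrist");cv2.imwrite("pics/w7.png",i)
h=cv2.cvtColor(i,cv2.COLOR_BGR2HSV);k=cv2.inRange(h,(0,120,90),(8,255,255))|cv2.inRange(h,(172,120,90),(180,255,255))
n,l,s,c=cv2.connectedComponentsWithStats(k);a=np.argmax(s[1:,4])+1;x,y,w,hh=s[a][:4];print(s[a])
print(fitc([x-.5,x+w-.5,y-.5,y+hh-.5],.031,.114,m,(.51,0)),fitc([x-.5,x+w-.5,y-.5,y+hh-.5],.031,.114,m,(.51,0),free=True))
rel([.3946,-.256,.14])
```

```text
[ 271  201   91   85 1224]
(array([0.51165638, 0.0046199 ]), array([ 0.1696756 , -0.16960774, -0.25331071,  0.28278026])) (array([0.51172233, 0.00459234, 0.11378042]), array([ 0.21366995, -0.21359293, -0.21744976,  0.23622715]))
t 17.55 tcp [0.513  0.0038 0.1979] tilt z [ 5.1e-03 -8.0e-04 -1.0e+00] yaw_y 67.2 q [-0.16  0.2  -0.14  1.22  0.    0.24]
 shift mm [   8.8 -285.4   57.5]
```

jog_arm(commands=[1,-40,0,0,0,0,1,-47,0,0,0,0,1,-47,0,0,0,0,1,-47,0,0,0,0,1,-47,0,0,0,0,1,-44,0,0,0,0,1,-13,0,0,0,0,0,0,0,0,0,0])

```text
time_s: 18.55
tcp_pos: [0.3947, -0.2563, 0.1935]
ee_rot: [-0.0, 0.198, 0.98, 0.0]
force: [1.0, -0.4, -0.2]
gripper_width: 0.0853
grip_force: 0.0
```

Run:
```python
from h import *
m=ctrl.camera_model("wrist");i=ctrl.grab_frame("wrist");np.savez("w8.npz",**m);cv2.imwrite("pics/w8f.png",i)
rel([.3946,-.256,.14]);u,v=w2px([.3946,-.256,.032],m)[0];print(u,v)
x0=int(u)-85;y0=max(0,int(v)-85);print(x0,y0)
g=i[y0:y0+170,x0:x0+170]
hi=np.clip((g.astype(float)-170)*3,0,255).astype(np.uint8)
o=np.hstack([cv2.resize(a,(400,400),interpolation=cv2.INTER_CUBIC) for a in (g,hi)])
cv2.imwrite("pics/w8.png",o)
```

```text
t 18.6 tcp [ 0.395  -0.2556  0.1935] tilt z [ 1.e-04  5.e-04 -1.e+00] yaw_y 67.2 q [-0.75  0.14 -0.23  1.2   0.   -0.35]
 shift mm [ 0.2 -0.5 53.5] 
315.76268743204344 216.3789976639374
230 131
```

View pics/w8.png

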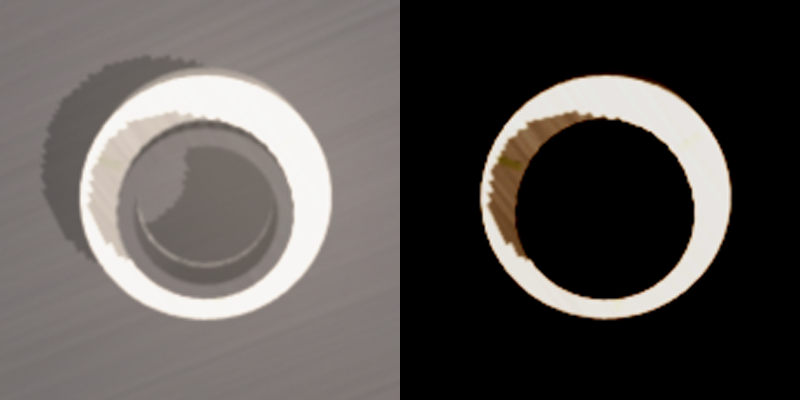

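The ring's outer edge spans crop u 80–331 and v 68–320. Faint yellowish marks show on the shoulder near (510,162) and (690,140) in the right panel. I'll locate them by colour along a polar profile.

Run:
```python
from h import *
m=dict(np.load("w8.npz"));i=cv2.imread("pics/w8f.png").astype(np.float32)
s=170/400
e=[230+80*s-.3,230+331*s-.3,131+73*s-.3,131+320*s-.3]
c,f=fitc(e,.0475,.032,m,(.39,-.256));print("ring",c,f)
ang=np.arange(0,360,2);a=np.radians(ang)
acc=[]
for r in np.arange(.035,.0465,.0005):
    P=np.c_[c[0]+r*np.cos(a),c[1]+r*np.sin(a),0*a+.032];x=w2px(P,m).astype(np.float32)
    v=cv2.remap(i,x[None,:,0],x[None,:,1],cv2.INTER_LINEAR)[0];acc.append(v)
acc=np.array(acc)
y=(acc[:,:,1]/np.maximum(acc[:,:,0],1));y=y-np.median(y,1)[:,None]*0
mx=y.max(0);top=np.argsort(-mx)[:24];print(sorted([(int(ang[k]),round(float(mx[k]),3),round(35+.5*int(y[:,k].argmax()),1)) for k in top]))
# fold mod 120 of saturation for bright pixels
sat=(acc.max(2)-acc.min(2))/acc.max(2)
for lo,hi in((0,6),(6,12),(12,18)):
    q=y[lo:hi].mean(0);q=q-np.convolve(np.r_[q[-10:],q,q[:10]],np.ones(21)/21,'valid')
    print(lo,np.argsort(-q)[:8]*2,np.sort(-q)[:8].round(3)); fo=q.reshape(3,60).sum(0);print("fold",np.argsort(-fo)[:5]*2)
```

```text
ring [ 0.39514782 -0.25498589] [ 0.63299605 -0.63312695  1.18968339 -1.50941107]
[(178, 1.062, 36.0), (190, 1.064, 36.0), (196, 1.063, 36.5), (202, 1.062, 36.5), (214, 1.063, 36.0), (218, 1.064, 38.5), (220, 1.065, 37.0), (222, 1.091, 36.5), (224, 1.121, 38.5), (226, 1.106, 36.5), (228, 1.071, 36.0), (230, 1.063, 40.0), (248, 1.063, 41.5), (250, 1.064, 39.0), (254, 1.062, 37.5), (256, 1.063, 37.5), (258, 1.063, 42.5), (260, 1.063, 37.5), (264, 1.065, 38.0), (274, 1.063, 38.5), (276, 1.064, 39.0), (280, 1.062, 38.5), (344, 1.07, 39.5), (346, 1.063, 39.5)]
0 [224 226 222 180 186 190 178 104] [-0.048 -0.037 -0.023 -0.013 -0.013 -0.01  -0.01  -0.01 ]
fold [104 106 102  66  58]
6 [224 226 344 222 198 196 276 200] [-0.054 -0.037 -0.022 -0.02  -0.016 -0.016 -0.014 -0.013]
fold [104 106 102  78  76]
12 [224 226 222 344 104 262 256 342] [-0.057 -0.035 -0.026 -0.015 -0.013 -0.011 -0.011 -0.011]
fold [104 106 102  26  16]
```

Ring marks are at 104.5°, 224.5° and 344.5°, exactly 120° apart. The slots are at about 20.9°+120k, so the ring must turn +36.4° counterclockwise, which is −0.635 rad about tool z. Next I'll grip the neck.

jog_arm(commands=[0.1,0.3,30,0,0,0,0,0,38,0,0,0,0,0,38,0,0,0,0,0,30,0,0,0,0,0,16,0,0,0,0,0,10,0,0,0,0,0,0,0,0,0,0,0,0,0,0,0])

```text
time_s: 19.6
tcp_pos: [0.3955, -0.2558, 0.0322]
ee_rot: [0.0, 0.197, 0.98, -0.0]
force: [0.0, -0.3, 0.4]
gripper_width: 0.0861
grip_force: 0.0
```

jog_arm(commands=[0,0,0,0,0,0,0,0,0,0,0,0,0,0,0,0,0,0,0,0,0,0,0,0,0,0,0,0,0,0,0,0,0,0,0,0,0,0,0,0,0,0,0,0,0,0,0,0], hand=-0.2, force=70)

```text
time_s: 20.6
tcp_pos: [0.3953, -0.256, 0.0329]
ee_rot: [0.001, 0.198, 0.98, -0.0]
force: [-2.5, 3.5, 14.3]
gripper_width: 0.0614
grip_force: 72.7
```

jog_arm(commands=[0,0,-15,0,0,0,0,0,-30,0,0,-0.07,0,0,-35,0,0,-0.12,0,0,-35,0,0,-0.12,0,0,-25,0,0,-0.12,0,0,-10,0,0,-0.12,0,0,0,0,0,-0.085,0,0,0,0,0,0])

```text
time_s: 21.6
tcp_pos: [0.3948, -0.2557, 0.1817]
ee_rot: [0.0, -0.118, 0.993, -0.0]
force: [-0.6, -0.1, -2.1]
gripper_width: 0.0608
grip_force: 76.8
```

Run:
```python
from h import *
m=ctrl.camera_model("wrist");i=ctrl.grab_frame("wrist");cv2.imwrite("pics/w9f.png",i)
rel([.5118,.0038,.17])
```

```text
t 21.65 tcp [ 0.3948 -0.2557  0.1815] tilt z [-0.  0. -1.] yaw_y 103.5 q [-0.75  0.15 -0.25  1.17 -0.   -0.99]
 shift mm [-174.3  225.1   11.5]
```

View pics/w9f.png

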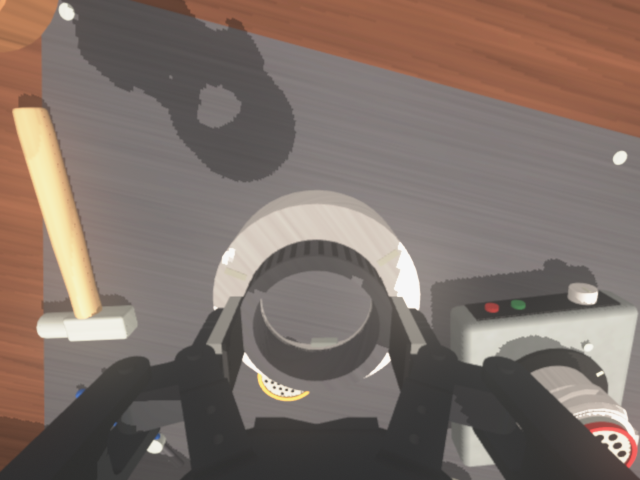

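The ring is held level. Two shoulder marks are visible, around (233,268) and (388,256), and the yellow sieve is undisturbed. Next I'll check the ring's angle and offset in the hand.

Run:
```python
from h import *
i=cv2.imread("pics/w9f.png");m=ctrl.camera_model("wrist");T=toolmodel(m["mtx"])
# neck top rim, and outer edge: predicted for centre 0
for z,r in((-.019,.032),(.0009,.0475),(.0329,.0475)):
    print(z,ext(np.c_[r*np.cos(A_),r*np.sin(A_),0*A_+z],T).round(1))
c=np.zeros(2);a=np.radians(np.arange(0,360,2));acc=[]
for r in np.arange(.035,.0465,.0005):
    x=w2px(np.c_[r*np.cos(a),r*np.sin(a),0*a+.0009],T).astype(np.float32)
    acc.append(cv2.remap(i.astype(np.float32),x[None,:,0],x[None,:,1],cv2.INTER_LINEAR)[0])
acc=np.array(acc);y=acc[:,:,1]/np.maximum(acc[:,:,0],1);q=y[4:18].mean(0)
yw=103.5
for k in range(180):
    w=(yw-(a[k]*57.2958-90))%360   # tool angle t: y axis t=90 -> world yaw; z down so reversed
    vis=acc[8,k].mean()>110
    if vis: print(round(w,0),q[k].round(3),end="; ")
```

```text
-0.019 [236.7 393.1 256.  391.9]
0.0009 [212.3 417.7 204.6 387.9]
0.0329 [228.8 401.5 190.6 349.1]
194.0 1.057; 191.0 1.056; 189.0 1.057; 187.0 1.056; 185.0 1.056; 183.0 1.056; 181.0 1.057; 179.0 1.057; 177.0 1.058; 175.0 1.057; 173.0 1.057; 171.0 1.058; 169.0 1.058; 167.0 1.057; 165.0 1.059; 163.0 1.059; 161.0 1.059; 159.0 1.059; 157.0 1.058; 155.0 1.058; 153.0 1.058; 151.0 1.058; 149.0 1.058; 147.0 1.058; 145.0 1.057; 143.0 1.058; 141.0 1.106; 139.0 1.119; 137.0 1.089; 135.0 1.058; 133.0 1.047; 131.0 1.037; 129.0 1.043; 127.0 1.041; 125.0 1.033; 123.0 1.024; 121.0 1.015; 119.0 1.009; 117.0 1.003; 115.0 1.005; 113.0 1.013; 111.0 1.01; 109.0 1.031; 107.0 1.039; 105.0 1.045; 103.0 1.052; 101.0 1.062; 99.0 1.064; 97.0 1.062; 67.0 1.019; 65.0 1.018; 63.0 1.015; 61.0 1.014; 59.0 1.021; 57.0 1.016; 55.0 1.019; 333.0 1.02; 331.0 1.017; 329.0 1.016; 327.0 1.016; 325.0 1.017; 323.0 1.017; 321.0 1.017; 319.0 1.02; 317.0 1.023; 315.0 1.024; 313.0 1.026; 311.0 1.031; 289.0 1.057; 287.0 1.058; 285.0 1.057; 283.0 1.061; 281.0 1.059; 279.0 1.059; 277.0 1.058; 275.0 1.058; 273.0 1.057; 271.0 1.058; 269.0 1.059; 267.0 1.058; 265.0 1.058; 263.0 1.061; 261.0 1.112; 259.0 1.121; 257.0 1.084; 255.0 1.058; 253.0 1.06; 251.0 1.057; 249.0 1.054; 247.0 1.059; 245.0 1.059; 243.0 1.056; 241.0 1.061; 239.0 1.058; 237.0 1.056; 235.0 1.057; 233.0 1.059; 231.0 1.057; 229.0 1.057; 227.0 1.058; 225.0 1.058; 223.0 1.059; 221.0 1.057; 219.0 1.057; 217.0 1.058; 215.0 1.058; 213.0 1.059; 211.0 1.059; 209.0 1.058; 207.0 1.056; 205.0 1.056; 203.0 1.056; 201.0 1.057; 199.0 1.057; 197.0 1.057; 195.0 1.057;
```

The ring is centred in the hand with its marks at 19.3° mod 120, which is within 2° of the slots. I'll carry it over the barrel.

jog_arm(commands=[-20,26,0,0,0,0,-29,37.5,0,0,0,0,-29,37.5,0,0,0,0,-29,37.5,0,0,0,0,-29,37.5,0,0,0,0,-26,33,0,0,0,0,-12.3,16,0,0,0,-0.02,0,0,0,0,0,0])

```text
time_s: 22.65
tcp_pos: [0.5116, 0.005, 0.1811]
ee_rot: [-0.0, -0.129, 0.992, 0.0]
force: [0.1, 0.1, -1.6]
gripper_width: 0.0607
grip_force: 76.8
```

Run:
```python
from h import *
rel([.5118,.0039,.152])
```

```text
t 22.65 tcp [0.5116 0.005  0.1811] tilt z [-7.e-04  1.e-04 -1.e+00] yaw_y 104.8 q [-0.15  0.21 -0.17  1.19  0.   -0.41]
 shift mm [ 0.1 -1.1 29.1]
```

jog_arm(commands=[0.1,-0.9,10,0,0,0,0,0,12,0,0,0,0,0,10,0,0,0,0,0,8,0,0,0,0,0,0,0,0,0,0,0,0,0,0,0,0,0,0,0,0,0,0,0,0,0,0,0])

```text
time_s: 23.65
tcp_pos: [0.5118, 0.003, 0.1418]
ee_rot: [0.0, -0.128, 0.992, -0.0]
force: [-0.8, 0.5, -1.6]
gripper_width: 0.0605
grip_force: 76.8
```

Run:
```python
from h import *
rel([.5118,.0039,.126])
```

```text
t 23.65 tcp [0.5118 0.003  0.1418] tilt z [ 5.e-04 -1.e-04 -1.e+00] yaw_y 104.7 q [-0.16  0.24 -0.24  1.09 -0.   -0.42]
 shift mm [-0.3  0.9 15.8]
```

Now lower gently, watching the force.

jog_arm(commands=[-0.2,0.8,2,0,0,0,0,0,2,0,0,0,0,0,2,0,0,0,0,0,2,0,0,0,0,0,2,0,0,0,0,0,0,0,0,0,0,0,0,0,0,0,0,0,0,0,0,0])

```text
time_s: 24.65
tcp_pos: [0.5117, 0.0038, 0.1315]
ee_rot: [0.0, -0.128, 0.992, -0.0]
force: [0.4, -0.4, -1.8]
gripper_width: 0.0605
grip_force: 76.8
```

jog_arm(commands=[0,0,1.5,0,0,0,0,0,1.5,0,0,0,0,0,1.5,0,0,0,0,0,1,0,0,0,0,0,0,0,0,0,0,0,0,0,0,0,0,0,0,0,0,0,0,0,0,0,0,0])

```text
time_s: 25.65
tcp_pos: [0.5116, 0.0038, 0.126]
ee_rot: [0.0, -0.128, 0.992, -0.0]
force: [0.9, -0.5, -1.2]
gripper_width: 0.0608
grip_force: 76.8
```

jog_arm(commands=[0,0,0.5,0,0,0,0,0,0.5,0,0,0,0,0,0,0,0,0,0,0,0,0,0,0.05,0,0,0.6,0,0,0.1,0,0,0.6,0,0,0.1,0,0,0.6,0,0,0.1,0,0,0,0,0,0])

```text
time_s: 26.65
tcp_pos: [0.5116, 0.0038, 0.1231]
ee_rot: [-0.0, 0.046, 0.999, 0.0]
force: [0.6, 0.8, -2.4]
gripper_width: 0.0607
grip_force: 76.8
```

Run:
```python
from h import *
rel([.5118,.0038,.12]);o=ctrl.get_obs();print(o["force"],o["wrist_torque"])
```

```text
t 26.65 tcp [0.5116 0.0038 0.1231] tilt z [-2.e-04  0.e+00 -1.e+00] yaw_y 84.7 q [-0.16  0.25 -0.27  1.05  0.   -0.06]
 shift mm [-0.2  0.   3.1] 
[ 0.56124428  0.7526093  -2.41727627] [ 0.05759347 -0.00993458  0.00796121]
```

jog_arm(commands=[0,0,0.6,0,0,0.1,0,0,0.6,0,0,0.1,0,0,0.6,0,0,0.1,0,0,0.6,0,0,0.1,0,0,0.6,0,0,0.1,0,0,0.6,0,0,0.1,0,0,0,0,0,0,0,0,0,0,0,0])

```text
time_s: 27.65
tcp_pos: [0.5116, 0.0038, 0.1196]
ee_rot: [-0.0, 0.338, 0.941, -0.0]
force: [-0.1, 0.9, -2.5]
gripper_width: 0.0607
grip_force: 76.8
```

Run:
```python
from h import *
rel([.5118,.0038,.12]);o=ctrl.get_obs();print(o["force"],o["wrist_torque"])
```

```text
t 27.65 tcp [0.5116 0.0038 0.1196] tilt z [-0. -0. -1.] yaw_y 50.5 q [-0.16  0.25 -0.28  1.04 -0.    0.53]
 shift mm [-0.2  0.1 -0.4] 
[-0.11130379  0.94240413 -2.53054246] [-0.00930334 -0.02691122  0.04256336]
```

jog_arm(commands=[0,0,0.4,0,0,0.06,0,0,0.4,0,0,0.06,0,0,0.4,0,0,0.06,0,0,0.3,0,0,0.05,0,0,0,0,0,0,0,0,0,0,0,0,0,0,0,0,0,0,0,0,0,0,0,0], force=100)

```text
time_s: 28.65
tcp_pos: [0.5121, 0.0035, 0.1192]
ee_rot: [0.001, 0.443, 0.896, -0.0]
force: [-2.7, -1.2, 9.0]
gripper_width: 0.0599
grip_force: 108.6
```

Run:
```python
from h import *
rel([.5118,.0038,.12]);o=ctrl.get_obs();print(o["force"],o["wrist_torque"])
```

```text
t 28.65 tcp [0.5121 0.0035 0.1192] tilt z [ 0.0017 -0.0011 -1.    ] yaw_y 37.3 q [-0.16  0.25 -0.28  1.03 -0.    0.76]
 shift mm [ 0.4 -0.1 -0.8] 
[-2.73735266 -1.15777021  9.00423626] [-0.3843076   0.55933863  0.91509568]
```

jog_arm(commands=[0,0,0,0,0,0.04,0,0,0,0,0,0.04,0,0,0,0,0,0.02,0,0,0,0,0,0,0,0,0,0,0,0,0,0,0,0,0,0,0,0,0,0,0,0,0,0,0,0,0,0])

```text
time_s: 29.65
tcp_pos: [0.512, 0.0034, 0.1191]
ee_rot: [0.001, 0.486, 0.874, -0.0]
force: [-2.1, -4.9, 6.4]
gripper_width: 0.0596
grip_force: 108.3
```

Run:
```python
from h import *
rel([.5118,.0038,.12]);o=ctrl.get_obs();print(o["force"],o["wrist_torque"])
```

```text
t 29.65 tcp [0.512  0.0034 0.1191] tilt z [ 0.0015 -0.002  -1.    ] yaw_y 31.8 q [-0.16  0.25 -0.28  1.03 -0.    0.86]
 shift mm [ 0.4  0.  -0.9] 
[-2.10827972 -4.94670768  6.36975947] [-0.80680383  0.48857099  3.2215367 ]
```

jog_arm(commands=[0,0,0,0,0,0,0,0,0,0,0,0,0,0,0,0,0,0,0,0,0,0,0,0,0,0,-15,0,0,0,0,0,-25,0,0,0,0,0,-25,0,0,0,0,0,-5,0,0,0], hand=1)

```text
time_s: 30.65
tcp_pos: [0.5125, 0.0037, 0.1903]
ee_rot: [0.002, 0.489, 0.872, 0.001]
force: [0.1, -0.3, -0.6]
gripper_width: 0.0856
grip_force: 0.0
```

jog_arm(commands=[0,0,-10,0,0,0,0,0,-10,0,0,0,0,0,0,0,0,0,0,0,0,0,0,0,0,0,0,0,0,0,0,0,0,0,0,0,0,0,0,0,0,0,0,0,0,0,0,0])

```text
time_s: 31.65
tcp_pos: [0.5116, 0.0038, 0.208]
ee_rot: [-0.0, 0.489, 0.872, -0.0]
force: [0.1, -0.1, -0.2]
gripper_width: 0.0856
grip_force: 0.0
```

Run:
```python
from h import *
m=ctrl.camera_model("wrist");i=ctrl.grab_frame("wrist");cv2.imwrite("pics/wA.png",i)
rel([.5118,.0038,.12])
acc=[];d=np.arange(0,360,2);a=np.radians(d)
for r in np.arange(.035,.0465,.0005):
    x=w2px(np.c_[.5117+r*np.cos(a),.0042+r*np.sin(a),0*a+.117],m).astype(np.float32)
    acc.append(cv2.remap(i.astype(np.float32),x[None,:,0],x[None,:,1],cv2.INTER_LINEAR)[0])
acc=np.array(acc);y=acc[:,:,1]/np.maximum(acc[:,:,0],1);q=y[4:18].mean(0);fo=q.reshape(3,60).sum(0)
k=np.argsort(-q)[:12];print(d[k],q[k].round(3));print(np.argsort(-fo)[:6]*2)
c=cv2.cvtColor(i,cv2.COLOR_BGR2GRAY);print(ext(np.c_[.5117+.0475*np.cos(A_),.0042+.0475*np.sin(A_),0*A_+.117],m))
```

```text
t 31.7 tcp [0.5116 0.0038 0.208 ] tilt z [-0. -0. -1.] yaw_y 31.4 q [-0.16  0.2  -0.11  1.25 -0.    0.87]
 shift mm [-0.1  0.1 88. ] 
[190 192 226 230 222 224 218 212 228 210 232 220] [1.07  1.07  1.061 1.061 1.06  1.06  1.06  1.06  1.06  1.06  1.06  1.059]
[ 70  68  72 106  92  98]
[247.99065657 381.95537861 174.71775791 301.66512981]
```

View pics/wA.png

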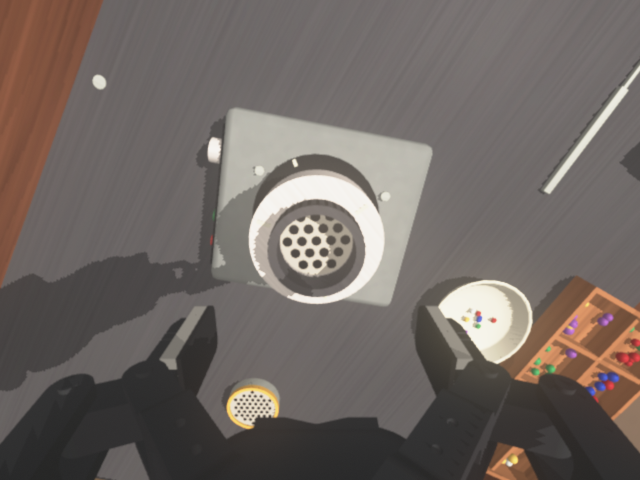

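The ring is level on the barrel, covering u 248–384 and v 172–303, with the red sieve visible inside. Its mark at 191° means it has turned about 70°, and the hand felt 3.2 N m of resistance, so it is tight.

```bash
python3 -c "
from plant import ctrl
print(ctrl.sign_off())"
```

```text
the job is handed in; nothing more can be done
None
```

I put the blue sieve in the barrel first and the red one on top, then screwed the lock ring down about 70° clockwise until it was tight (3.2 N m at the wrist). I handed the job in at about 32 s; no verdict came back.

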